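Sort the loose fastenings into the sample trays

ROBOT

A 6-joint arm with a two-finger parallel gripper is mounted at the origin on a cart in front of the work surface, level with it; the furniture and walls round the work are solid. World frame = base frame: x ahead of the robot, y to its left, z up, the work surface at z = 0. Lengths are in mm, angles in rad, forces in N, time in s.
With the tool pointing down it reaches from about 375 to 900 mm from the base axis. Payload 3.1 kg.
Tool frame: the origin (TCP) lies between the finger pads; the fingertips stand 14 mm ahead of it and the grasp point (between the pads) lies 5 mm behind it; z points along the fingers, y is the line along which they close (so a half turn about z gives the same grasp; the last joint's range is limited). The gripper opens to 87 mm and grips with 3 to 60 N. Pads are 19 mm wide; open, the fingers measure 117 mm over their backs; the gripper's body (75 mm by 190 mm) begins 51 mm behind the grasp point.
Start: joints at [-1.438, 0.527, 1.433, -0, 1.181, -0.178], TCP at [191.161, -595.025, 236.548] pointing down, gripper open.
Joint ranges: [-3.08, 3.08], [-0.75, 2.2], [0.22, 2.44], [-1.43, 4.57], [0, 2.65], [-2.85, 2.85]. Speed limits (rad/s): [2.79, 2.79, 3.14, 3.14, 3.14, 3.14].

INTERFACE

Orientations are given as a rotation vector (axis times angle).
In Python, from rig import arm gives the robot as it stands. The module is installed in compiled form; this text tells all that it offers.
- The arm moves only by the tool carry_out, never from a script. Its argument "rows" is one flat list of numbers, 7 for each row, row after row: the shift along the tool's x, y, z in cm, then the turn, a rotation vector about the tool's x, y, z in rad, then the closure, from -1 (fully open) to 1 (shut). A call has 1 to 8 rows; each row shifts and turns the commanded pose from where the row before left it, along the tool's axes as they then stand; what a row does not reach is not made up. A row lasts 1/10 s, in which the tool goes at most 50 mm and 8.59 degrees, less where a joint would pass 70% of its speed; a pose out of reach is approached as far as the arm can. A call is refused whole if a number of a shift passes 5 or a number of a turn 0.15, either way. A call with a gripper value outside its range is refused whole. The fingers move at their own pace and stop on an object; the grip force is fixed at half the most. Time passes only in rows, so rows that do not move let the fingers close. It gives the time, the measured TCP pose, the force, the opening and the grip force at its end, in the units of the state.
- arm.observe(): the state, without advancing time (a new reading comes with each control period).
- arm.read_camera(name): name is "side" or "top"; returns a dict with "color" (384x512x3 uint8, red, green, blue), "fx", "fy", "cx", "cy" (pixels), "position" and "rotation" of the camera in the world. Camera axes: x right, y up, looking along -z (the intrinsics and any distortion apply to the point x, -y, -z); pixel columns grow to the right and rows downward; lengths in mm; the calibration is good to about 2 mm. A picture is of the moment at which its call begins. There is no depth.
- arm.sign_off(): hands the job in; it is judged then, once.
The state is a dict: "time": time; "joints": joint angles; "joint_velocities": joint speeds; "joint_torque": joint torques, N m; "ee_pos": TCP position; "orientation": TCP orientation; "force": force on the tool from outside, world axes, zero at the start; "moment": the same for the moment, N m; "opening": finger opening in mm; "finger_force": force on a finger pad.
Only numpy, scipy, OpenCV 4.12 (cv2) and the standard library are available. Lean on these libraries where they do the work, as an engineer would, in place of code of your own. Each camera call takes 0.05 s, during which the arm holds its last target. There are 200 camera calls.

TASK

Sort the loose parts lying on the table near the robot into the plywood trays, each into the tray that carries a fixed sample of the same part: both bolts, the ball bearing and the plain nut. Lay every part flat on the floor of its tray's open bay, not on the rim, on the ledge or on another part. Leave the round wax tin where it stands.

Things in the scene. Friction and masses are not known exactly. Their poses are not given: they have to be found in the camera images.
- bolt_1: Loose grey hex bolt with its nut run on, lying on its side: 72 mm long, 28 mm wide, 24 mm high, 0.16 kg. Origin: underside at mid length. Its y axis runs along the bolt: nut at y = -33 to -20 mm, bare shank 15.6 mm thick (axis 12 mm up) at -20 to +26, head at +26 to +36; x is across it, z up. The two loose bolts are alike and share one tray.
- bolt_2: Loose grey hex bolt with its nut run on, lying on its side: 72 mm long, 28 mm wide, 24 mm high, 0.16 kg. Origin: underside at mid length. Its y axis runs along the bolt: nut at y = -33 to -20 mm, bare shank 15.6 mm thick (axis 12 mm up) at -20 to +26, head at +26 to +36; x is across it, z up. The two loose bolts are alike and share one tray.
- loose_bearing: Grey steel ball bearing lying flat, a ring 42 mm across and 12 mm thick, gripped across its outside. Origin: centre of its underside; z up. 0.11 kg.
- loose_nut: Loose grey steel hexagon nut lying flat, 24 mm across the flats, 27 mm across the corners, 13 mm high, gripped across its outside at any yaw. Origin: centre of its underside, within 1 mm of the table; z up (it rests about 0.05 rad off vertical). 0.035 kg.
- bolt_tray: Fixed plywood tray with a bolt lying along y as fixed sample. Origin: table level under the middle of its open bay, 92 (x) by 130 (y) mm inside, dark rubber floor 3 mm, wall tops 14 mm above the table, walls 4 mm thick. A solid ledge beyond the far (+x) wall, to x = +100 mm, bears the sample at x = +73 mm, top 38 mm above the table. The trays differ only in the sample and change places.
- bearing_tray: Fixed plywood tray with a ball bearing lying flat as fixed sample. Origin: table level under the middle of its open bay, 92 (x) by 130 (y) mm inside, dark rubber floor 3 mm, wall tops 14 mm above the table, walls 4 mm thick. A solid ledge beyond the far (+x) wall, to x = +100 mm, bears the sample at x = +73 mm, top 26 mm above the table. The trays differ only in the sample and change places.
- nut_tray: Fixed plywood tray with a plain nut lying flat as fixed sample. Origin: table level under the middle of its open bay, 92 (x) by 130 (y) mm inside, dark rubber floor 3 mm, wall tops 14 mm above the table, walls 4 mm thick. A solid ledge beyond the far (+x) wall, to x = +100 mm, bears the sample at x = +73 mm, top 27 mm above the table. The trays differ only in the sample and change places.
- wax_tin: Round red-lidded wax tin, 70 mm across and 25 mm high, standing among the loose parts; a bystander that must not be moved. Origin: centre of its underside.
There are look-alikes about, which are no part of the job. Of the things that look like the bolt_tray, the larger one is meant.

How it is judged (in metres and radians):
At the end, for the whole second after the job is handed in: Both bolts in the bolt tray's bay, bearing and nut in theirs: origins within 46 mm (x) and 65 mm (y) of the bay's middle, underside below 13 mm over the table, level within 0.15 rad (bearing, nut 0.18), at rest; wax tin within 20 mm of its start (x of bolt_1 in the frame of bolt_tray between -0.046 and 0.046 m and y of bolt_1 in the frame of bolt_tray between -0.065 and 0.065 m and z of each of bolt_1, bolt_2 in the frame of bolt_tray below 0.013 m and angle between bolt_1's own y axis and vertical between 1.42 and 1.72 rad and linear speed of each of bolt_1, bolt_2, loose_bearing, loose_nut below 0.02 m/s and x of bolt_2 in the frame of bolt_tray between -0.046 and 0.046 m and y of bolt_2 in the frame of bolt_tray between -0.065 and 0.065 m and angle between bolt_2's own y axis and vertical between 1.42 and 1.72 rad and x of loose_bearing in the frame of bearing_tray between -0.046 and 0.046 m and y of loose_bearing in the frame of bearing_tray between -0.065 and 0.065 m and z of loose_bearing in the frame of bearing_tray below 0.013 m and angle between each of loose_bearing, loose_nut's own z axis and vertical below 0.18 rad and x of loose_nut in the frame of nut_tray between -0.046 and 0.046 m and y of loose_nut in the frame of nut_tray between -0.065 and 0.065 m and z of loose_nut in the frame of nut_tray below 0.013 m and distance of wax_tin from where it was at the start of the episode below 0.02 m); the robot touches nothing.
It fails at once if the wax tin is shifted by more than 20 mm (distance of wax_tin from where it was at the start of the episode above 0.02 m).
It also fails if it takes over 96 s, if anything falls off the work surface, if the arm or the gripper's body presses on something with over 40 N, if the wrist force passes 120 N, or if a joint passes its speed limit or range.

## Working session

There is one attempt and no reset: what is moved stays moved. The work goes in short steps, Python scripts to look and compute and a tool call to move; the robot and the scene stay as the last step left them, time stands still between calls to the robot, and variables do not carry over. Pictures are saved under pics/ and viewed, at most 14 in all, crops included, and the job is handed in when it is done.

Besides the shell and the picture viewer there is one more tool, called after "Emit:" in YAML: its name, and indented under it one key for each argument. carry_out: Moves the arm, as the interface text tells. Its arguments: {"type":"object","properties":{"rows":{"type":"array"}},"required":["rows"]}

```bash
mkdir -p pics; cat > h.py <<'E'
import numpy as np, cv2
from rig import arm
from scipy.spatial.transform import Rotation as R
def snap(n,f):
    c=arm.read_camera(n); cv2.imwrite(f'pics/{f}.png',c['color'][:,:,::-1]); np.save(f'{f}.npy',c,allow_pickle=True); return c
def load(f): return np.load(f'{f}.npy',allow_pickle=True).item()
def rot(c):
    r=np.array(c['rotation'],float)
    return r if r.shape==(3,3) else R.from_rotvec(r).as_matrix()
def ray(c,u,v,z):
    d=rot(c)@np.array([(u-c['cx'])/c['fx'],-(v-c['cy'])/c['fy'],-1]); p=np.array(c['position'],float)
    return p+d*(z-p[2])/d[2]
E
python3 - <<'E'
from h import *
for n in('side','top'):
    c=snap(n,n+'0'); print({k:v for k,v in c.items() if k!='color'})
print(arm.observe())
E
```

```text
{'fx': 435.2774302312114, 'fy': 435.2774302312114, 'cx': 252.38628525416803, 'cy': 192.82896578533806, 'position': array([ 219.32590444, -953.16675224,  580.22312104]), 'rotation': array([ 1.06101394, -0.20805469, -0.33274593])}
{'fx': 371.7431961144535, 'fy': 371.7431961144535, 'cx': 252.70486109367693, 'cy': 191.3393425722887, 'position': array([ 514.01970098,   24.07776426, 1216.43587709]), 'rotation': array([ 0.04077779, -0.06958678, -1.56859889])}
{'time': 0.1, 'joints': array([-1.43852742e+00,  5.28370173e-01,  1.43371567e+00,  3.67231525e-05,
        1.18139398e+00, -1.78477645e-01]), 'joint_velocities': array([-5.69084056e-04,  4.41047939e-04, -3.92239361e-03,  5.19380432e-04,
       -4.54492273e-04,  7.75174389e-05]), 'joint_torque': array([ 3.46135903e-04, -4.40984380e+01, -1.77150607e+01,  6.35682978e-02,
        5.33603760e-02, -4.08625010e-05]), 'ee_pos': array([ 191.07681073, -594.44778897,  235.68992391]), 'orientation': array([-3.10188874e+00, -4.85844458e-01, -1.21741780e-04]), 'force': array([ 0.59390214, -0.18591812, -0.03154048]), 'moment': array([0.04912222, 0.00936639, 0.06582983]), 'finger_force': 0.0, 'opening': 87.45945354473847}
```

View pics/top0.png

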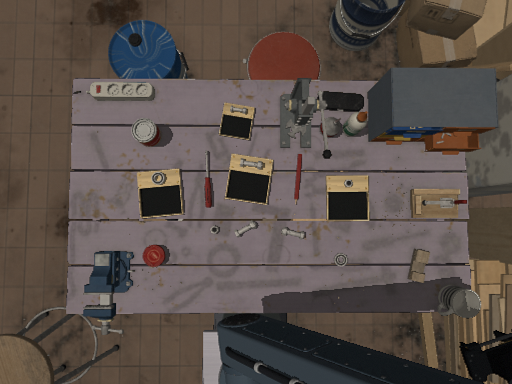

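View pics/side0.png

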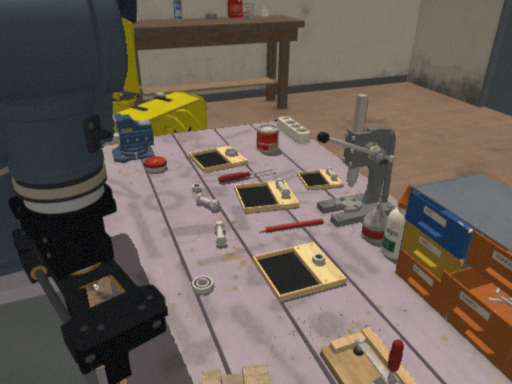

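The top view shows these candidates:
- **Trays:** about (160,194), (249,178) and (348,198). The small look-alike is at (238,121).
- **Loose parts:** nut at (215,230), bolts at (246,229) and (293,233), bearing at (341,260).
- **Wax tin:** (155,256).

The larger bolt tray is the one at (249,178). I'll check the left and right samples in a close crop.

```bash
python3 - <<'E'
from h import *
t=load('top0')['color'][:,:,::-1]; s=load('side0')['color'][:,:,::-1]
a=cv2.resize(t[145:275,130:380],(750,390),interpolation=3)
b=np.hstack([cv2.resize(s[140:180,185:250],(250,200),interpolation=3),cv2.resize(s[240:280,290:355],(250,200),interpolation=3),cv2.resize(s[265:305,170:235],(250,200),interpolation=3)])
cv2.imwrite('pics/crop0.png',np.vstack([a,b]))
c=load('top0')
for n,u,v,z in[('nut',215,230,13),('b1',246,229,12),('b2',293,233,12),('brg',341,260,12),('tin',155,256,25),('trayL',160,201,3),('trayM',248,185,3),('trayR',348,205,3)]: print(n,ray(c,u,v,z).round(1))
E
```

```text
nut [473.9 123.2  13. ]
b1 [477.   23.5  12. ]
b2 [ 464.2 -128.3   12. ]
brg [ 377.7 -282.6   12. ]
tin [392.5 310.8  25. ]
trayL [567.3 303.3   3. ]
trayM [620.2  17.3   3. ]
trayR [ 555.2 -310.8    3. ]
```

View pics/crop0.png

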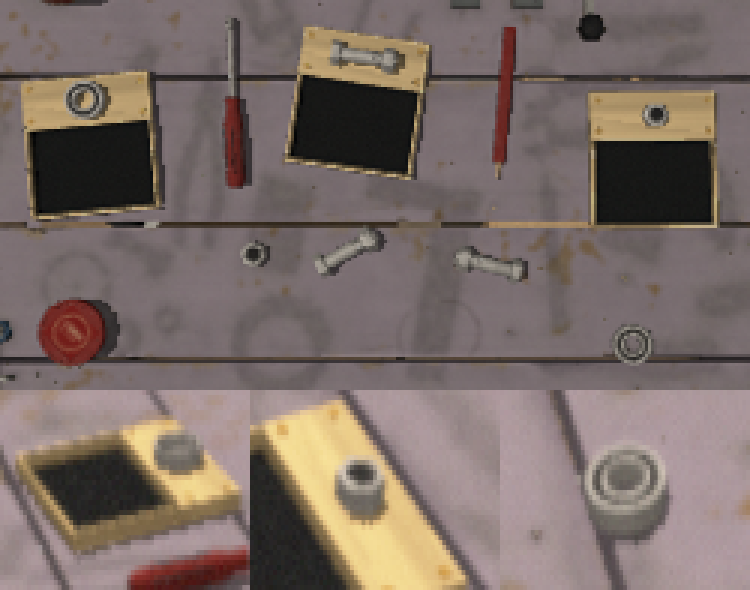

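The crop settles it: the left tray (160,194) has a ring sample, so it's the bearing tray. The middle one (249,178) is the large bolt tray, and the right one (348,198) has a plain nut. The loose nut is at (215,230), the bearing at (341,260). Next I'll measure the poses with masks.

```bash
cat >> h.py <<'E'
def meas(c,u,v,z,r=24,thr=None):
    im=c['color'][:,:,::-1]; u0,v0=int(u-r),int(v-r); p=cv2.cvtColor(im[v0:v0+2*r,u0:u0+2*r],cv2.COLOR_BGR2LAB).astype(float)
    d=(p[:,:,1]-np.median(p[:,:,1]))  # grey parts have lower a than mauve table
    m=((d<(thr or -4))&(p[:,:,0]>60)).astype(np.uint8)
    n,l,st,ce=cv2.connectedComponentsWithStats(m)
    k=min((i for i in range(1,n) if st[i,4]>15),key=lambda i:np.hypot(*(ce[i]-r)))
    ys,xs=np.where(l==k); P=np.array([ray(c,x+u0,y+v0,z)[:2] for x,y in zip(xs,ys)])
    w,V=np.linalg.eigh(np.cov(P.T)); a=V[:,1]; q=(P-P.mean(0))@V
    rc=cv2.minAreaRect(P.astype(np.float32))
    return dict(uv=(ce[k]+[u0,v0]).round(1),xy=P.mean(0).round(1),mid=np.round(rc[0],1),size=np.round(rc[1],1),ext=np.ptp(q,axis=0).round(1),yaw=round(float(np.degrees(np.arctan2(a[1],a[0]))),1),n=len(P))
def tray(c,u,v,z=14,r=32):
    im=c['color'];u0,v0=u-r,v-r
    m=(im[v0:v0+2*r,u0:u0+2*r].max(2)<45).astype(np.uint8)
    n,l,st,ce=cv2.connectedComponentsWithStats(m); k=l[r,r]
    ys,xs=np.where(l==k); P=np.array([ray(c,x+u0,y+v0,z)[:2] for x,y in zip(xs,ys)],np.float32)
    rc=cv2.minAreaRect(P); return np.round(rc[0],1),np.round(rc[1],1),round(rc[2],1),st[k,4]
E
python3 - <<'E'
from h import *
c=load('top0')
for n,u,v,z in[('nut',215,230,10),('b1',246,229,14),('b2',293,233,14),('brg',341,260,12)]: print(n,meas(c,u,v,z,18))
for n,u,v in[('L',160,203),('M',248,187),('R',348,206)]: print(n,tray(c,u,v,8))
E
```

```text
Traceback (most recent call last):
  File "h.py", line 18, in meas
    k=min((i for i in range(1,n) if st[i,4]>15),key=lambda i:np.hypot(*(ce[i]-r)))
ValueError: min() iterable argument is empty
```

```bash
python3 - <<'E'
from h import *
c=load('top0')
p=cv2.cvtColor(np.ascontiguousarray(c['color'][222:240,236:258,::-1]),cv2.COLOR_BGR2LAB).astype(int)
for k in (0,1):
  print(p[::2,:,k])
E
```

```text
[[123 122 121 119 119 117 117 116 118 118 119 121 121 120 124 119 129  96
   94  65  51 107]
 [120 120 119 118 117 117 117 117 118 117 115 118 100 112 176 172 159 152
  117  97  65  53]
 [121 122 121 121 120 120 117 119 106 130 134 128 151 164 150 174 172 163
  129  84  58  52]
 [119 122 122 119 120 119 131 149 162 167 166 154 128  92  71  74  79  92
   85  81  71 114]
 [107  63 114 139 152 163 166 154 142 126 111  83  66 116 126 125 125 125
  123 125 124 122]
 [163 125 124 167 155 138 114  76  61 115 124 122 121 122 122 122 123 125
  123 124 125 124]
 [164 159 155  86  53  53  52 117 125 123 121 121 122 123 122 123 123 123
  124 125 126 125]
 [124  99  91  94  76  70 119 126 124 122 122 121 122 121 121 122 121 120
  122 123 125 124]
 [123 122 123 122 122 122 121 121 121 122 122 121 122 121 122 120 119 119
  119 120 123 123]]
[[134 133 133 132 132 132 132 133 133 132 132 133 134 129 128 129 129 128
  129 131 131 133]
 [133 133 133 133 133 132 133 133 133 134 133 133 131 129 129 129 128 129
  129 129 131 130]
 [134 134 133 132 133 133 133 133 130 128 128 128 129 129 128 128 128 129
  129 129 130 130]
 [133 133 134 133 133 131 128 128 128 128 128 129 129 128 129 130 130 129
  130 130 131 134]
 [128 129 129 128 128 129 128 128 129 128 128 130 131 133 133 134 134 134
  134 133 133 133]
 [129 128 129 128 128 129 128 129 131 133 133 133 133 134 133 133 133 133
  134 134 133 133]
 [128 128 129 128 130 130 131 134 134 134 133 133 134 134 134 134 134 134
  133 133 133 133]
 [132 129 129 129 131 131 134 134 133 134 133 133 134 133 134 134 133 133
  134 134 133 133]
 [134 134 134 134 133 134 133 134 133 134 133 134 133 133 133 133 133 133
  134 133 133 134]]
```

a ≤ 130 separates the grey parts; adding L > 75 drops the shadow.

```bash
sed -i "s/m=((d<(thr or -4)).*/m=((p[:,:,1]<=130)\&(p[:,:,0]>75)).astype(np.uint8)/" h.py
python3 - <<'E'
from h import *
c=load('top0')
for n,u,v,z in[('nut',215,230,10),('b1',246,229,14),('b2',293,233,14),('brg',341,260,12)]: print(n,meas(c,u,v,z,18))
for n,u,v in[('L',160,203),('M',248,187),('R',348,206)]: print(n,tray(c,u,v,8))
E
```

```text
nut {'uv': array([214. , 229.2]), 'xy': array([476.3, 126.8]), 'mid': array([476.2, 127.5]), 'size': array([22.8, 24.9]), 'ext': array([25.8, 24.1]), 'yaw': 166.0, 'n': 36}
b1 {'uv': array([245.2, 228.3]), 'xy': array([479.3,  26. ]), 'mid': array([480.2,  26.6]), 'size': array([28.7, 71.9]), 'ext': array([28.7, 72. ]), 'yaw': 118.0, 'n': 131}
b2 {'uv': array([292. , 232.8]), 'xy': array([ 464.9, -124.9]), 'mid': array([ 464.5, -125.7]), 'size': array([75.2, 26.5]), 'ext': array([26.5, 75.2]), 'yaw': 76.9, 'n': 139}
brg {'uv': array([340.5, 259.4]), 'xy': array([ 379.7, -281.1]), 'mid': array([ 379.4, -281. ]), 'size': array([42.1, 41.5]), 'ext': array([41.6, 44.7]), 'yaw': 70.9, 'n': 113}
L (array([569.6, 301.4]), array([ 89. , 126.4]), 5.6, np.int32(1078))
M (array([616.8,  18.3]), array([126.8,  88.4]), 81.6, np.int32(1052))
R (array([ 555.1, -306.8]), array([ 85. , 124.6]), 0.1, np.int32(1021))
```

```bash
cat >> h.py <<'E'
def go(x,y,z,yaw=None):
    s=arm.observe(); M=R.from_rotvec(s['orientation']).as_matrix(); y0=np.arctan2(M[1,0],M[0,0])
    dy=0 if yaw is None else (yaw-y0+np.pi)%(2*np.pi)-np.pi
    M2=R.from_euler('z',dy).as_matrix()@M; d=M2.T@(np.array([x,y,z])-s['ee_pos'])/10
    print('turn z',round(-dy,3),'then shift cm',d.round(2),'yaw',round(y0,3),'tilt',np.round(M[:2,2],3),'q6',s['joints'][5].round(2),'open',s['opening'].round(1),'pos',s['ee_pos'].round(1),'t',s['time'],'F',s['force'].round(1))
E
python3 -c "
from h import *
go(379.5,-281,80,.098)"
```

```text
Traceback (most recent call last):
  File "h.py", line 33, in go
    print('turn z',round(-dy,3),'then shift cm',d.round(2),'yaw',round(y0,3),'tilt',np.round(M[:2,2],3),'q6',s['joints'][5].round(2),'open',s['opening'].round(1),'pos',s['ee_pos'].round(1),'t',s['time'],'F',s['force'].round(1))
                                                                                                                                            ^^^^^^^^^^^^^^^^^^
AttributeError: 'float' object has no attribute 'round'
```

```bash
sed -i "s/s\['opening'\].round(1)/round(s['opening'],1)/" h.py
python3 -c "
from h import *
go(379.5,-281,80,.098)"
```

```text
turn z 0.213 then shift cm [ 21.81 -29.32  15.63] yaw 0.311 tilt [-0.     0.002] q6 -0.18 open 87.5 pos [ 191.1 -594.4  235.7] t 0.1 F [ 0.6 -0.2 -0. ]
```

Emit:
carry_out:
  rows: [0, 0, 0, 0, 0, 0.107, -1, 0, 0, 0, 0, 0, 0.106, -1, 2.7, -3.7, 1.9, 0, 0, 0, -1, 2.7, -3.7, 1.9, 0, 0, 0, -1, 2.7, -3.7, 1.9, 0, 0, 0, -1, 2.7, -3.7, 1.9, 0, 0, 0, -1, 2.7, -3.7, 1.9, 0, 0, 0, -1, 2.7, -3.7, 1.9, 0, 0, 0, -1]

```text
time: 0.9
ee_pos: [331.2, -356.7, 121.9]
orientation: [3.138, 0.152, 0.0]
force: [0.6, 0.0, -0.4]
opening: 87.1
finger_force: 0.0
```

Emit:
carry_out:
  rows: [2.7, -3.5, 1.9, 0, 0, 0, -1, 2.7, -3.5, 1.9, 0, 0, 0, -1, 0, 0, 0, 0, 0, 0, -1, 0, 0, 0, 0, 0, 0, -1]

```text
time: 1.3
ee_pos: [377.9, -282.2, 84.0]
orientation: [-3.137, -0.158, 0.002]
force: [0.1, -1.0, -0.0]
opening: 86.7
finger_force: 0.0
```

```bash
python3 -c "
from h import *
go(379.5,-281,17,.098)
c=snap('side','side1')
cv2.imwrite('pics/s1c.png',cv2.resize(c['color'][180:384,100:356,::-1],(768,612))[:600])
s=load('side0')
for n,u,v in (('brg',203,281),('nut',197,188)):
  pass
"
```

```text
turn z 0.003 then shift cm [ 0.17 -0.1   6.7 ] yaw 0.101 tilt [-0.001  0.001] q6 0.59 open 86.7 pos [ 377.9 -282.2   84. ] t 1.3 F [ 0.1 -1.  -0. ]
```

View pics/s1c.png

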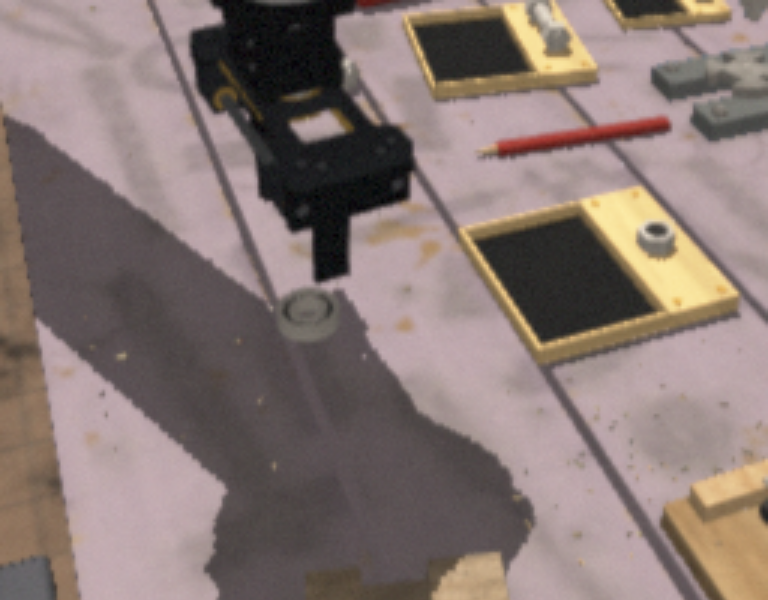

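The crop shows the open gripper above the bearing (crop 308,312), with the near finger in front of it. I'll check the bearing position from this second view.

```bash
python3 -c "
from h import *
s=load('side1')
print('brg',ray(s,202.7,282.5,12).round(1),'nut',ray(load('side0'),197,188,13).round(1))
"
```

```text
brg [ 378.6 -289.6   12. ] nut [472.6 103.6  13. ]
```

Emit:
carry_out:
  rows: [0.1, 0, 2.5, 0, 0, 0, -1, 0, 0, 2, 0, 0, 0, -1, 0, 0, 0, 0, 0, 0, -1]

```text
time: 1.65
ee_pos: [377.6, -284.4, 38.4]
orientation: [-3.137, -0.149, 0.002]
force: [-0.8, 0.5, -0.6]
opening: 87.0
finger_force: 0.0
```

Emit:
carry_out:
  rows: [0, 0, 1.1, 0, 0, 0, -1, 0, 0, 0.9, 0, 0, 0, -1, 0, 0, 0, 0, 0, 0, 1, 0, 0, 0, 0, 0, 0, 1, 0, 0, 0, 0, 0, 0, 1, 0, 0, 0, 0, 0, 0, 1, 0, 0, 0, 0, 0, 0, 1, 0, 0, 0, 0, 0, 0, 1]

```text
time: 2.45
ee_pos: [378.7, -283.3, 19.8]
orientation: [3.137, 0.154, 0.0]
force: [0.4, -0.0, 0.2]
opening: 46.5
finger_force: 0.0
```

Emit:
carry_out:
  rows: [0, 0, 0, 0, 0, 0, 1, 0, 0, 0, 0, 0, 0, 1, 0, 0, -3, 0, 0, 0, 1, 0, 0, -3.5, 0, 0, 0, 1, 0, 0, -3.5, 0, 0, 0, 1, 0, 0, 0, 0, 0, 0, 1]

```text
time: 3.05
ee_pos: [380.3, -285.0, 123.0]
orientation: [3.131, 0.154, 0.008]
force: [0.0, 0.3, -2.1]
opening: 39.9
finger_force: 29.9
```

```bash
python3 -c "
from h import *
go(569.6,301.4,115,.098)"
```

```text
turn z 0.0 then shift cm [ 24.57 -56.51   0.53] yaw 0.098 tilt [ 0.005 -0.006] q6 0.59 open 39.9 pos [ 380.3 -285.   123. ] t 3.05 F [ 0.   0.3 -2.1]
```

Emit:
carry_out:
  rows: [1.6, -3.8, 0, 0, 0, 0, 1, 1.6, -3.8, 0, 0, 0, 0, 1, 1.6, -3.8, 0, 0, 0, 0, 1, 1.6, -3.8, 0, 0, 0, 0, 1, 1.6, -3.8, 0, 0, 0, 0, 1, 1.6, -3.8, 0, 0, 0, 0, 1, 1.6, -3.8, 0, 0, 0, 0, 1, 1.6, -3.8, 0, 0, 0, 0, 1]

```text
time: 3.85
ee_pos: [475.7, 33.6, 118.5]
orientation: [-3.137, -0.154, 0.003]
force: [0.6, 0.3, -1.2]
opening: 39.5
finger_force: 29.9
```

Emit:
carry_out:
  rows: [1.7, -3.8, 0, 0, 0, 0, 1, 1.7, -3.8, 0, 0, 0, 0, 1, 1.7, -3.8, 0, 0, 0, 0, 1, 1.7, -3.8, 0, 0, 0, 0, 1, 1.7, -3.8, 0, 0, 0, 0, 1, 1.6, -3.5, 0, 0, 0, 0, 1, 1.6, -3.5, 0, 0, 0, 0, 1, 0, 0, 0, 0, 0, 0, 1]

```text
time: 4.65
ee_pos: [568.4, 306.6, 118.2]
orientation: [-3.135, -0.16, -0.004]
force: [-0.6, 0.4, -1.3]
opening: 39.5
finger_force: 29.9
```

```bash
python3 -c "
from h import *
go(569.6,301.4,23,.098)"
```

```text
turn z 0.004 then shift cm [0.04 0.54 9.51] yaw 0.102 tilt [0.002 0.002] q6 1.79 open 39.5 pos [568.4 306.6 118.2] t 4.65 F [-0.6  0.4 -1.3]
```

Emit:
carry_out:
  rows: [0, 0.5, 3, 0, 0, 0, 1, 0, 0, 3, 0, 0, 0, 1, 0, 0, 2, 0, 0, 0, 1, 0, 0, 0.8, 0, 0, 0, 1, 0, 0, 0.6, 0, 0, 0, 1, 0, 0, 0, 0, 0, 0, 1, 0, 0, 0, 0, 0, 0, 1]

```text
time: 5.35
ee_pos: [568.5, 297.1, 26.3]
orientation: [-3.137, -0.153, -0.002]
force: [0.2, 0.8, -1.1]
opening: 40.0
finger_force: 29.9
```

Emit:
carry_out:
  rows: [0, 0, 0.2, 0, 0, 0, 1, 0, 0, 0, 0, 0, 0, 1, 0, 0, 0, 0, 0, 0, -0.4, 0, 0, 0, 0, 0, 0, -0.4, 0, 0, 0, 0, 0, 0, -0.4, 0, 0, 0, 0, 0, 0, -0.4]

```text
time: 5.95
ee_pos: [568.1, 297.1, 23.8]
orientation: [-3.138, -0.154, -0.001]
force: [0.1, 0.6, -0.3]
opening: 58.9
finger_force: 0.0
```

Emit:
carry_out:
  rows: [0, 0, -2, 0, 0, 0, -0.4, 0, 0, -3, 0, 0, 0, -0.4, 0, 0, -3, 0, 0, 0, -0.4, 0, 0, -2, 0, 0, 0, -1, 0, 0, 0, 0, 0, 0, -1]

```text
time: 6.45
ee_pos: [570.2, 297.8, 127.1]
orientation: [-3.136, -0.154, -0.011]
force: [0.2, 0.8, 0.3]
opening: 70.0
finger_force: 0.0
```

```bash
python3 -c "
from h import *
go(476.3,127,80,.098)"
```

```text
turn z -0.0 then shift cm [-11.05  16.09   4.6 ] yaw 0.098 tilt [0.007 0.002] q6 1.78 open 70.0 pos [570.2 297.8 127.1] t 6.45 F [0.2 0.8 0.3]
```

Emit:
carry_out:
  rows: [-2.2, 3.2, 0, 0, 0, 0, -0.3, -2.2, 3.2, 0, 0, 0, 0, -0.3, -2.2, 3.2, 1, 0, 0, 0, -0.3, -2.2, 3.2, 1.5, 0, 0, 0, -0.3, -2.2, 3.2, 1.5, 0, 0, 0, -0.3, 0, 0, 0, 0, 0, 0, -0.3, 0, 0, 0, 0, 0, 0, -0.3]

```text
time: 7.15
ee_pos: [473.4, 126.5, 82.7]
orientation: [-3.138, -0.15, 0.003]
force: [0.3, -0.4, -0.3]
opening: 56.7
finger_force: 0.0
```

```bash
python3 -c "
from h import *
go(476.3,127,17,.098)
c=snap('side','side2'); s=c['color'][130:230,140:300,::-1]
t=snap('top','top2')['color'][140:265,130:330,::-1]
cv2.imwrite('pics/c2.png',np.vstack([cv2.resize(s,(480,300)),cv2.resize(t,(480,300))]))
"
```

```text
turn z -0.002 then shift cm [ 0.31 -0.02  6.57] yaw 0.096 tilt [-0.002  0.   ] q6 1.51 open 56.7 pos [473.4 126.5  82.7] t 7.15 F [ 0.3 -0.4 -0.3]
```

View pics/c2.png

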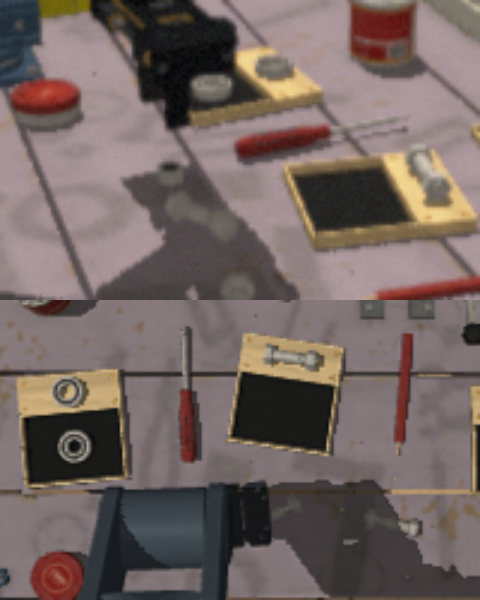

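The bearing lies flat in its bay (lower half, 74,446). The nut is at (172,172) in the side crop. The two views disagree on its y by 23 mm, so I'll check that with a mask.

```bash
python3 -c "
from h import *
s=load('side0')
for z in (0,7,13): print(z,ray(s,197.3,187.3,z).round(1))
for u,v,z in ((197,188,7),(203,284,6),(207,201,12)):
  try: print(meas(s,u,v,z,14))
  except Exception as e: print(e)
p,r=s['position'],rot(s)
for P in ((476,127,7),(379.5,-281,6),(480,26,12)):
  q=r.T@(np.array(P)-p); print(P,(s['cx']+s['fx']*q[0]/-q[2]).round(1),(s['cy']-s['fy']*q[1]/-q[2]).round(1))
"
```

```text
0 [480.4 131.7   0. ]
7 [477.2 118.7   7. ]
13 [474.5 107.4  13. ]
{'uv': array([196.4, 187.8]), 'xy': array([474. , 116.6]), 'mid': array([474. , 115.7]), 'size': array([38.1, 19.9]), 'ext': array([20.9, 39.1]), 'yaw': 78.3, 'n': 48}
{'uv': array([202.3, 285.1]), 'xy': array([ 377.4, -289.7]), 'mid': array([ 376.8, -288.8]), 'size': array([55.1, 40.2]), 'ext': array([40.6, 56.2]), 'yaw': 83.6, 'n': 287}
{'uv': array([207.1, 201.6]), 'xy': array([477.9,  21.6]), 'mid': array([477.6,  22.3]), 'size': array([40.2, 96.5]), 'ext': array([41.3, 97.1]), 'yaw': 113.5, 'n': 170}
(476, 127, 7) 196.1 186.1
(379.5, -281, 6) 202.1 282.1
(480, 26, 12) 207.4 200.6
```

Emit:
carry_out:
  rows: [0.2, 0.2, 3, 0, 0, 0, -0.3, 0, 0, 2, 0, 0, 0, -0.3, 0, 0, 1.4, 0, 0, 0, -0.3, 0, 0, 0, 0, 0, 0, -0.3, 0, 0, 0, 0, 0, 0, 1, 0, 0, 0, 0, 0, 0, 1, 0, 0, 0, 0, 0, 0, 1, 0, 0, 0, 0, 0, 0, 1]

```text
time: 8.05
ee_pos: [476.7, 125.4, 20.3]
orientation: [3.138, 0.154, 0.003]
force: [-0.2, 0.4, 0.5]
opening: 32.1
finger_force: 0.0
```

Emit:
carry_out:
  rows: [0, 0, 0, 0, 0, 0, 1, 0, 0, 0, 0, 0, 0, 1, 0, 0, 0, 0, 0, 0, 1, 0, 0, 0, 0, 0, 0, 1]

```text
time: 8.45
ee_pos: [476.6, 125.3, 20.1]
orientation: [-3.138, -0.153, -0.002]
force: [-0.5, 0.4, 5.0]
opening: 26.4
finger_force: 30.0
```

Emit:
carry_out:
  rows: [0, 0, -2, 0, 0, 0, 1, 0, 0, -3.5, 0, 0, 0, 1, 0, 0, -4.5, 0, 0, 0, 1, 0, 0, 0, 0, 0, 0, 1]

```text
time: 8.85
ee_pos: [479.6, 125.4, 123.9]
orientation: [3.138, 0.154, 0.016]
force: [-0.3, -1.1, -0.9]
opening: 26.4
finger_force: 30.0
```

```bash
python3 -c "
from h import *
go(555,-307,115,0)
c=snap('side','side3'); s=c['color'][110:210,150:280,::-1]
cv2.imwrite('pics/c3.png',cv2.resize(s,(520,400),interpolation=3))
"
```

```text
turn z 0.098 then shift cm [ 7.54 43.24  1.  ] yaw 0.098 tilt [0.01 0.  ] q6 1.5 open 26.4 pos [479.6 125.4 123.9] t 8.85 F [-0.3 -1.1 -0.9]
```

View pics/c3.png

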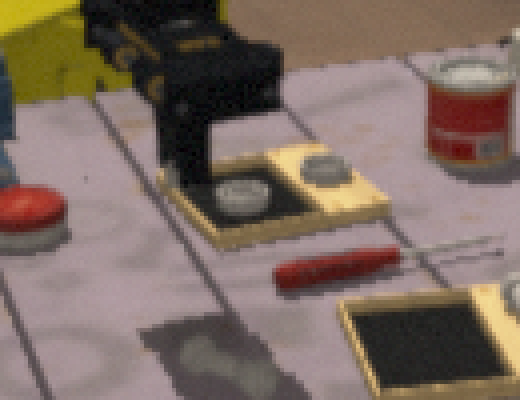

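The nut has gone from the table and the fingers hold at 26 mm, so it's gripped. I'll carry it to the nut tray.

Emit:
carry_out:
  rows: [0, 0, 0, 0, 0, 0.098, 1, 0.7, 4, 0, 0, 0, 0, 1, 0.7, 4, 0, 0, 0, 0, 1, 0.7, 4, 0, 0, 0, 0, 1, 0.7, 4, 0, 0, 0, 0, 1, 0.7, 4, 0, 0, 0, 0, 1, 0.7, 4, 0, 0, 0, 0, 1, 0.7, 4, 0, 0, 0, 0, 1]

```text
time: 9.7
ee_pos: [524.0, -156.0, 117.8]
orientation: [-3.14, 0.001, 0.005]
force: [1.0, -0.7, -0.5]
opening: 26.8
finger_force: 30.0
```

Emit:
carry_out:
  rows: [0.7, 4, 0, 0, 0, 0, 1, 0.7, 4, 0, 0, 0, 0, 1, 0.7, 4, 0, 0, 0, 0, 1, 0.5, 3.2, 0, 0, 0, 0, 1, 0, 0, 0, 0, 0, 0, 1, 0, 0, 0, 0, 0, 0, 1]

```text
time: 10.3
ee_pos: [549.7, -306.6, 117.4]
orientation: [-3.139, 0.003, 0.005]
force: [0.1, 0.1, -0.5]
opening: 26.5
finger_force: 30.0
```

```bash
python3 -c "
from h import *
go(555,-307,23,0)"
```

```text
turn z -0.002 then shift cm [0.56 0.07 9.44] yaw -0.002 tilt [-0.003  0.003] q6 0.89 open 26.5 pos [ 549.7 -306.6  117.4] t 10.3 F [ 0.1  0.1 -0.5]
```

Emit:
carry_out:
  rows: [0.5, 0, 3, 0, 0, 0, 1, 0, 0, 3, 0, 0, 0, 1, 0, 0, 2, 0, 0, 0, 1, 0, 0, 0.8, 0, 0, 0, 1, 0, 0, 0.5, 0, 0, 0, 1, 0, 0, 0, 0, 0, 0, 1, 0, 0, 0, 0, 0, 0, 1]

```text
time: 11.0
ee_pos: [556.7, -306.8, 27.5]
orientation: [3.141, 0.0, 0.002]
force: [0.1, -0.0, -0.7]
opening: 26.6
finger_force: 30.0
```

Emit:
carry_out:
  rows: [0, 0, 0.2, 0, 0, 0, 1, 0, 0, 0.15, 0, 0, 0, 1, 0, 0, 0, 0, 0, 0, 1]

```text
time: 11.3
ee_pos: [556.2, -306.9, 23.4]
orientation: [3.141, -0.0, 0.001]
force: [-0.5, 1.0, 0.1]
opening: 26.1
finger_force: 30.0
```

Emit:
carry_out:
  rows: [0, 0, 0, 0, 0, 0, 0, 0, 0, 0, 0, 0, 0, 0, 0, 0, 0, 0, 0, 0, 0, 0, 0, -2, 0, 0, 0, 0, 0, 0, -3, 0, 0, 0, 0, 0, 0, -4, 0, 0, 0, 0, 0, 0, -1, 0, 0, 0, 0, 0, 0, 0, 0, 0, 0, 0]

```text
time: 12.1
ee_pos: [557.3, -307.7, 125.3]
orientation: [3.139, -0.0, 0.006]
force: [0.5, 0.4, 0.0]
opening: 43.5
finger_force: 0.0
```

```bash
python3 -c "
from h import *
go(464.7,-125.3,80,1.342)"
```

```text
turn z -1.342 then shift cm [ 15.64 -13.17   4.55] yaw -0.0 tilt [ 0.004 -0.003] q6 0.89 open 43.5 pos [ 557.3 -307.7  125.3] t 12.1 F [0.5 0.4 0. ]
```

Emit:
carry_out:
  rows: [0, 0, 0, 0, 0, -0.149, 0, 0, 0, 0, 0, 0, -0.149, 0, 0, 0, 0, 0, 0, -0.149, 0, 0, 0, 0, 0, 0, -0.149, 0, 0, 0, 0, 0, 0, -0.149, 0, 0, 0, 0, 0, 0, -0.149, 0, 0, 0, 0, 0, 0, -0.149, 0, 0, 0, 0, 0, 0, -0.149, 0]

```text
time: 12.9
ee_pos: [554.9, -305.8, 120.7]
orientation: [-2.591, -1.769, 0.002]
force: [0.7, 0.0, 0.2]
opening: 43.5
finger_force: 0.0
```

Emit:
carry_out:
  rows: [0, 0, 0, 0, 0, -0.149, -0.2, 3, -2.6, 0, 0, 0, 0, -0.2, 3, -2.6, 0, 0, 0, 0, -0.2, 3, -2.6, 1, 0, 0, 0, -0.2, 3, -2.6, 1.5, 0, 0, 0, -0.2, 3, -2.6, 1.5, 0, 0, 0, -0.2, 0, 0, 0, 0, 0, 0, -0.2, 0, 0, 0, 0, 0, 0, -0.2]

```text
time: 13.7
ee_pos: [462.3, -129.7, 81.6]
orientation: [-2.457, -1.951, 0.002]
force: [1.0, -0.6, -0.2]
opening: 52.1
finger_force: 0.0
```

```bash
python3 -c "
from h import *
go(464.7,-125.3,17,1.342)
c=snap('side','side4'); s=c['color'][150:300,160:360,::-1]
cv2.imwrite('pics/c4.png',cv2.resize(s,(800,600),interpolation=3))
"
```

```text
turn z 0.0 then shift cm [0.48 0.16 6.46] yaw 1.342 tilt [-0.003  0.002] q6 -0.28 open 52.1 pos [ 462.3 -129.7   81.6] t 13.7 F [ 1.  -0.6 -0.2]
```

View pics/c4.png

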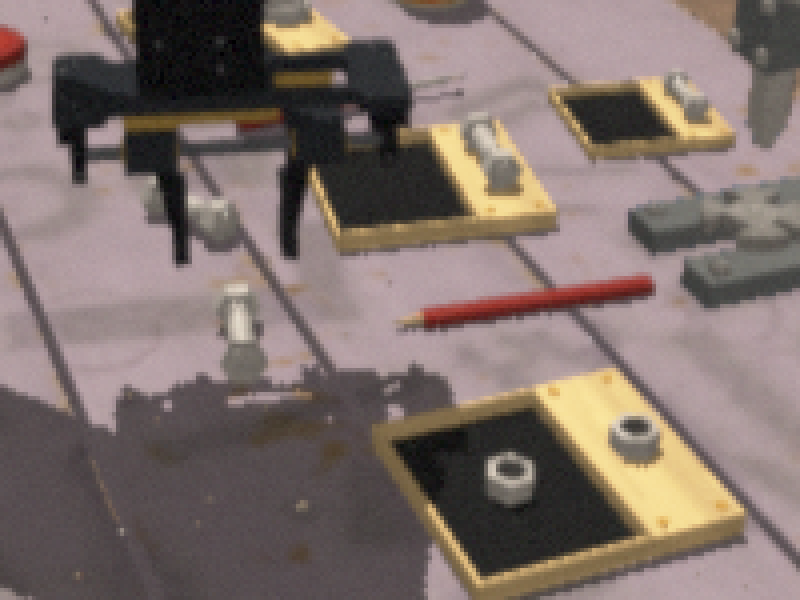

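The nut lies flat in its bay (510,478). The open fingers (180,260 and 290,255) straddle bolt_2 (240,325), so I'll descend.

Emit:
carry_out:
  rows: [0.3, 0.1, 3, 0, 0, 0, -0.2, 0, 0, 2, 0, 0, 0, -0.2, 0, 0, 1.3, 0, 0, 0, -0.2, 0, 0, 0, 0, 0, 0, -0.2, 0, 0, 0, 0, 0, 0, 1, 0, 0, 0, 0, 0, 0, 1, 0, 0, 0, 0, 0, 0, 1, 0, 0, 0, 0, 0, 0, 1]

```text
time: 14.55
ee_pos: [465.8, -128.7, 20.7]
orientation: [2.461, 1.951, 0.001]
force: [-0.1, 0.5, 0.0]
opening: 28.1
finger_force: 0.0
```

Emit:
carry_out:
  rows: [0, 0, 0, 0, 0, 0, 1, 0, 0, 0, 0, 0, 0, 1, 0, 0, 0, 0, 0, 0, 1, 0, 0, 0, 0, 0, 0, 1]

```text
time: 14.95
ee_pos: [465.4, -128.4, 20.3]
orientation: [2.461, 1.952, 0.0]
force: [-0.2, 0.2, 4.5]
opening: 14.7
finger_force: 30.0
```

Emit:
carry_out:
  rows: [0, 0, -2, 0, 0, 0, 1, 0, 0, -3.5, 0, 0, 0, 1, 0, 0, -4.5, 0, 0, 0, 1, 0, 0, 0, 0, 0, 0, 1]

```text
time: 15.35
ee_pos: [468.3, -129.8, 124.2]
orientation: [2.454, 1.946, 0.006]
force: [-0.3, 0.2, -1.1]
opening: 14.9
finger_force: 30.0
```

```bash
python3 -c "
from h import *
a=-.147
x,y=616.8+30*np.sin(a)*1,18.3-30*np.cos(a); print(x,y)
go(x,y,118,a)"
```

```text
612.4058654634549 -11.376448265834345
turn z 1.488 then shift cm [ 12.52 -13.83   0.45] yaw 1.341 tilt [ 0.009 -0.005] q6 -0.27 open 14.9 pos [ 468.3 -129.8  124.2] t 15.35 F [-0.3  0.2 -1.1]
```

Emit:
carry_out:
  rows: [0, 0, 0, 0, 0, 0.149, 1, 0, 0, 0, 0, 0, 0.149, 1, 0, 0, 0, 0, 0, 0.149, 1, 0, 0, 0, 0, 0, 0.149, 1, 0, 0, 0, 0, 0, 0.149, 1, 0, 0, 0, 0, 0, 0.149, 1, 0, 0, 0, 0, 0, 0.149, 1, 0, 0, 0, 0, 0, 0.149, 1]

```text
time: 16.15
ee_pos: [464.7, -128.0, 118.9]
orientation: [-3.132, -0.224, 0.003]
force: [-0.4, -0.9, -1.7]
opening: 14.6
finger_force: 30.0
```

Emit:
carry_out:
  rows: [0, 0, 0, 0, 0, 0.149, 1, 0, 0, 0, 0, 0, 0.149, 1, 2.5, -2.8, 0, 0, 0, 0, 1, 2.5, -2.8, 0, 0, 0, 0, 1, 2.5, -2.8, 0, 0, 0, 0, 1, 2.5, -2.8, 0, 0, 0, 0, 1, 2.5, -2.7, 0, 0, 0, 0, 1, 0, 0, 0, 0, 0, 0, 1]

```text
time: 16.95
ee_pos: [613.2, -6.8, 118.9]
orientation: [-3.133, 0.228, -0.006]
force: [1.1, -1.0, -0.5]
opening: 14.8
finger_force: 30.0
```

Emit:
carry_out:
  rows: [0, 0, 0, 0, 0, 0, 1]

```text
time: 17.05
ee_pos: [608.8, -8.7, 118.4]
orientation: [-3.133, 0.231, 0.005]
force: [-0.1, -0.5, -2.7]
opening: 14.7
finger_force: 30.0
```

```bash
python3 -c "
from h import *
go(612.4,-11.4,24,-.147)
c=snap('side','side5'); s=c['color'][110:240,170:340,::-1]
cv2.imwrite('pics/c5.png',cv2.resize(s,(680,520),interpolation=3))
"
```

```text
turn z -0.0 then shift cm [0.43 0.22 9.44] yaw -0.147 tilt [-0.003  0.   ] q6 1.52 open 14.7 pos [608.8  -8.7 118.4] t 17.05 F [-0.1 -0.5 -2.7]
```

View pics/c5.png

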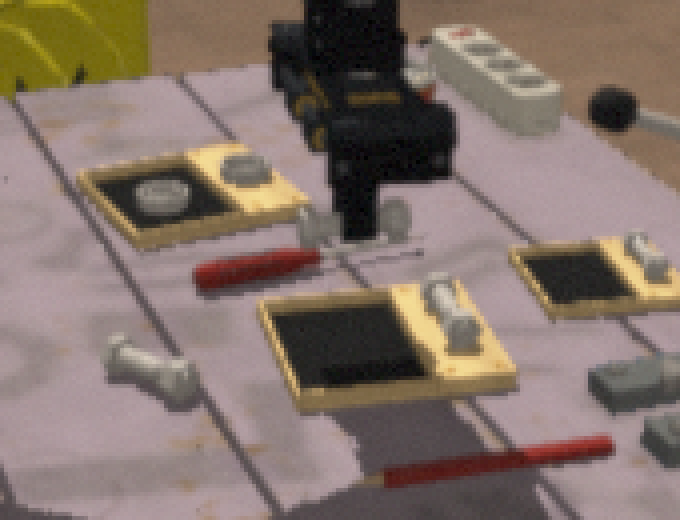

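bolt_2 is held level and roughly centred between the fingers (305 to 405, 222). I'll lower it into the bay.

Emit:
carry_out:
  rows: [0.2, 0.2, 3, 0, 0, 0, 1, 0, 0, 3, 0, 0, 0, 1, 0, 0, 2, 0, 0, 0, 1, 0, 0, 0.8, 0, 0, 0, 1, 0, 0, 0.5, 0, 0, 0, 1, 0, 0, 0, 0, 0, 0, 1, 0, 0, 0, 0, 0, 0, 1]

```text
time: 17.8
ee_pos: [612.0, -12.2, 28.0]
orientation: [3.133, -0.235, 0.003]
force: [-0.8, 0.4, -0.4]
opening: 14.8
finger_force: 30.0
```

Emit:
carry_out:
  rows: [0, 0, 0.25, 0, 0, 0, 1, 0, 0, 0.15, 0, 0, 0, 1, 0, 0, 0, 0, 0, 0, 1]

```text
time: 18.1
ee_pos: [611.8, -11.8, 23.7]
orientation: [3.133, -0.234, 0.002]
force: [0.3, 0.7, -0.8]
opening: 14.5
finger_force: 30.0
```

Emit:
carry_out:
  rows: [0, 0, 0, 0, 0, 0, 0.3, 0, 0, 0, 0, 0, 0, 0.3, 0, 0, 0, 0, 0, 0, 0.3, 0, 0, 0, 0, 0, 0, 0.3, 0, 0, -2, 0, 0, 0, 0.3, 0, 0, -4, 0, 0, 0, 0.3, 0, 0, -4, 0, 0, 0, 0.3, 0, 0, 0, 0, 0, 0, 0]

```text
time: 18.9
ee_pos: [615.4, -12.5, 128.7]
orientation: [3.131, -0.234, 0.019]
force: [0.7, 0.7, -0.1]
opening: 33.6
finger_force: 0.0
```

```bash
python3 -c "
from h import *
go(479.7,26.3,80,2.06)"
```

```text
turn z -2.209 then shift cm [  9.74 -10.16   4.98] yaw -0.149 tilt [ 0.012 -0.002] q6 1.52 open 33.6 pos [615.4 -12.5 128.7] t 18.9 F [ 0.7  0.7 -0.1]
```

Emit:
carry_out:
  rows: [0, 0, 0, 0, 0, -0.147, -0.2, 0, 0, 0, 0, 0, -0.147, -0.2, 0, 0, 0, 0, 0, -0.147, -0.2, 0, 0, 0, 0, 0, -0.147, -0.2, 0, 0, 0, 0, 0, -0.147, -0.2, 0, 0, 0, 0, 0, -0.147, -0.2, 0, 0, 0, 0, 0, -0.147, -0.2, 0, 0, 0, 0, 0, -0.147, -0.2]

```text
time: 19.7
ee_pos: [610.8, -11.7, 122.2]
orientation: [-2.731, -1.551, 0.002]
force: [-0.6, 0.5, 0.1]
opening: 51.9
finger_force: 0.0
```

Emit:
carry_out:
  rows: [0, 0, 0, 0, 0, -0.147, -0.2, 0, 0, 0, 0, 0, -0.147, -0.2, 0, 0, 0, 0, 0, -0.147, -0.2, 0, 0, 0, 0, 0, -0.147, -0.2, 0, 0, 0, 0, 0, -0.147, -0.2, 0, 0, 0, 0, 0, -0.147, -0.2, 0, 0, 0, 0, 0, -0.147, -0.2]

```text
time: 20.4
ee_pos: [610.8, -11.7, 122.2]
orientation: [-1.614, -2.694, 0.001]
force: [0.2, -0.3, -0.2]
opening: 52.2
finger_force: 0.0
```

Emit:
carry_out:
  rows: [2.4, -2.5, 1, 0, 0, 0, -0.2, 2.4, -2.5, 1.2, 0, 0, 0, -0.2, 2.4, -2.5, 1.2, 0, 0, 0, -0.2, 2.4, -2.5, 1.2, 0, 0, 0, -0.2, 0, 0, 0, 0, 0, 0, -0.2, 0, 0, 0, 0, 0, 0, -0.2]

```text
time: 21.0
ee_pos: [477.5, 26.8, 76.6]
orientation: [-1.622, -2.689, 0.001]
force: [0.8, 0.2, 0.1]
opening: 52.1
finger_force: 0.0
```

```bash
python3 -c "
from h import *
go(479.7,26.3,18,2.06)
c=snap('side','side6'); s=c['color'][130:250,170:330,::-1]
cv2.imwrite('pics/c6.png',cv2.resize(s,(800,600),interpolation=3))
"
```

```text
turn z -0.004 then shift cm [-0.15  0.18  5.86] yaw 2.056 tilt [-0.001  0.   ] q6 -0.66 open 52.1 pos [477.5  26.8  76.6] t 21.0 F [0.8 0.2 0.1]
```

View pics/c6.png

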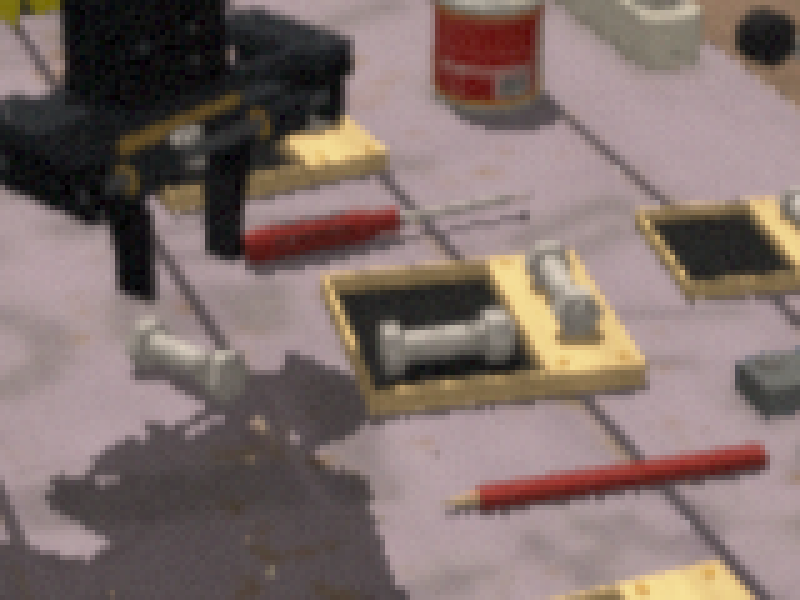

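bolt_2 lies flat in the bay (445,340). The gripper is above bolt_1 (188,360), so I'll grasp it the same way.

Emit:
carry_out:
  rows: [-0.1, 0.1, 3, 0, 0, 0, -0.2, 0, 0, 1.7, 0, 0, 0, -0.2, 0, 0, 0.9, 0, 0, 0, -0.2, 0, 0, 0, 0, 0, 0, -0.2, 0, 0, 0, 0, 0, 0, 1, 0, 0, 0, 0, 0, 0, 1, 0, 0, 0, 0, 0, 0, 1, 0, 0, 0, 0, 0, 0, 1]

```text
time: 21.85
ee_pos: [479.8, 26.0, 21.6]
orientation: [1.622, 2.689, 0.001]
force: [0.2, -0.0, -1.1]
opening: 27.7
finger_force: 0.0
```

Emit:
carry_out:
  rows: [0, 0, 0, 0, 0, 0, 1, 0, 0, 0, 0, 0, 0, 1, 0, 0, 0, 0, 0, 0, 1, 0, 0, 0, 0, 0, 0, 1]

```text
time: 22.25
ee_pos: [479.4, 26.1, 21.2]
orientation: [1.623, 2.69, 0.0]
force: [0.1, 0.3, 3.6]
opening: 14.5
finger_force: 30.0
```

Emit:
carry_out:
  rows: [0, 0, -2, 0, 0, 0, 1, 0, 0, -3.5, 0, 0, 0, 1, 0, 0, -4.5, 0, 0, 0, 1, 0, 0, 0, 0, 0, 0, 1]

```text
time: 22.65
ee_pos: [482.7, 25.7, 125.2]
orientation: [1.618, 2.682, 0.006]
force: [0.9, -0.1, -1.4]
opening: 14.9
finger_force: 30.0
```

```bash
python3 -c "
from h import *
a=-.147
x,y=616.8-30*np.sin(a),18.3+30*np.cos(a); print(x,y)
go(x,y,118,a+np.pi)"
```

```text
621.194134536545 47.97644826583435
turn z -0.938 then shift cm [-13.37   4.22   0.84] yaw 2.056 tilt [ 0.01  -0.002] q6 -0.66 open 14.9 pos [482.7  25.7 125.2] t 22.65 F [ 0.9 -0.1 -1.4]
```

Emit:
carry_out:
  rows: [0, 0, 0, 0, 0, -0.134, 1, 0, 0, 0, 0, 0, -0.134, 1, 0, 0, 0, 0, 0, -0.134, 1, 0, 0, 0, 0, 0, -0.134, 1, 0, 0, 0, 0, 0, -0.134, 1, 0, 0, 0, 0, 0, -0.134, 1, 0, 0, 0, 0, 0, -0.134, 1]

```text
time: 23.35
ee_pos: [478.7, 26.3, 119.9]
orientation: [-0.223, -3.132, -0.0]
force: [-0.6, -0.3, -1.3]
opening: 14.9
finger_force: 30.0
```

Emit:
carry_out:
  rows: [-3.4, 1, 0, 0, 0, 0, 1, -3.4, 1, 0, 0, 0, 0, 1, -3.4, 1, 0, 0, 0, 0, 1, -3.3, 1, 0, 0, 0, 0, 1, 0, 0, 0, 0, 0, 0, 1, 0, 0, 0, 0, 0, 0, 1]

```text
time: 23.95
ee_pos: [618.0, 46.0, 119.3]
orientation: [-0.231, -3.13, -0.0]
force: [-0.1, 0.7, -1.6]
opening: 15.2
finger_force: 30.0
```

```bash
python3 -c "
from h import *
go(621.2,48,24,-.147+np.pi)"
```

```text
turn z -0.0 then shift cm [-0.32  0.25  9.53] yaw 2.994 tilt [-0.003  0.   ] q6 -1.53 open 15.2 pos [618.   46.  119.3] t 23.95 F [-0.1  0.7 -1.6]
```

Emit:
carry_out:
  rows: [-0.1, 0.2, 3, 0, 0, 0, 1, 0, 0, 3, 0, 0, 0, 1, 0, 0, 2, 0, 0, 0, 1, 0, 0, 0.8, 0, 0, 0, 1, 0, 0, 0.6, 0, 0, 0, 1, 0, 0, 0, 0, 0, 0, 1, 0, 0, 0, 0, 0, 0, 1]

```text
time: 24.65
ee_pos: [620.6, 47.5, 27.9]
orientation: [0.232, 3.132, -0.0]
force: [-0.5, 0.4, -1.0]
opening: 14.8
finger_force: 30.0
```

Emit:
carry_out:
  rows: [0, 0, 0.25, 0, 0, 0, 1, 0, 0, 0.1, 0, 0, 0, 1, 0, 0, 0, 0, 0, 0, 1]

```text
time: 24.95
ee_pos: [620.8, 47.5, 24.5]
orientation: [0.232, 3.131, -0.0]
force: [-0.1, -0.5, 2.2]
opening: 15.2
finger_force: 30.0
```

Emit:
carry_out:
  rows: [0, 0, 0, 0, 0, 0, 0.3, 0, 0, 0, 0, 0, 0, 0.3, 0, 0, 0, 0, 0, 0, 0.3, 0, 0, 0, 0, 0, 0, 0.3, 0, 0, -2, 0, 0, 0, 0.3, 0, 0, -4, 0, 0, 0, 0.3, 0, 0, -4, 0, 0, 0, 0.3, 0, 0, -4, 0, 0, 0, 0.3]

```text
time: 25.75
ee_pos: [619.8, 47.7, 164.6]
orientation: [-0.232, -3.132, -0.0]
force: [-0.4, -0.0, 0.2]
opening: 30.7
finger_force: 0.0
```

Emit:
carry_out:
  rows: [4, 0, -3, 0, 0, 0, 0.3, 4, 0, -3, 0, 0, 0, 0.3, 4, 0, -2, 0, 0, 0, 0.3, 4, 0, 0, 0, 0, 0, 0.3, 0, 0, 0, 0, 0, 0, 0.3, 0, 0, 0, 0, 0, 0, 0.3]

```text
time: 26.35
ee_pos: [461.3, 71.4, 244.0]
orientation: [0.231, 3.132, 0.0]
force: [1.1, 0.3, 0.1]
opening: 30.6
finger_force: 0.0
```

```bash
python3 -c "
from h import *
s=snap('side','side7')['color'][100:290,140:370,::-1]
t=snap('top','top7')['color'][140:275,130:380,::-1]
cv2.imwrite('pics/c7.png',np.vstack([cv2.resize(s,(460,320),interpolation=3),cv2.resize(t,(460,260),interpolation=3)]))
print(arm.observe()['force'],arm.observe()['time'])
c=load('top7'); c0=load('top0')
for k in (c0,c):
  im=k['color'].astype(int); m=(im[:,:,0]>1.8*im[:,:,1]+20)[240:272,138:172]; ys,xs=np.where(m); print('tin px',xs.mean()+138,ys.mean()+240)
"
```

```text
[ 0.01835635 -0.37949247 -0.6987162 ] 26.45
tin px 153.67391304347825 255.04658385093168
tin px 153.7006172839506 255.08333333333334
```

View pics/c7.png

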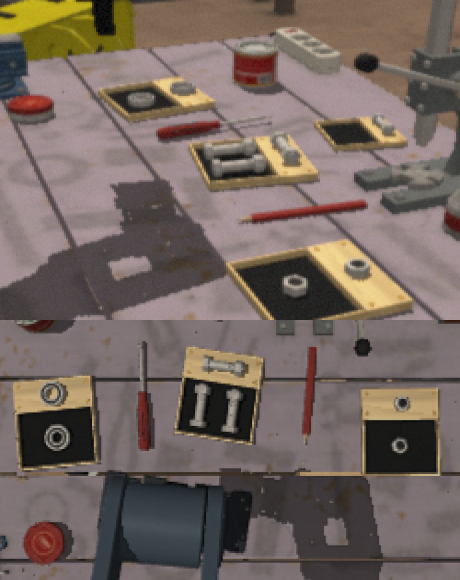

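Both views show all four parts flat in the right bays: the bearing at (57,437), the bolts at (200,405) and (233,410), and the nut at (400,445). The tin has not moved and the arm is clear.

```bash
python3 -c "
from rig import arm
print(arm.sign_off())"
```

```text
the job is handed in; nothing more can be done
None
```

I handed the job in at about 26 s of the 96 s allowed: both bolts, the bearing and the nut lie flat in their matching trays in the last pictures, and the wax tin has not moved (no verdict was returned).

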